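Show the welding nozzle to the inspection camera

ROBOT

A 6-joint arm with a two-finger parallel gripper is mounted at the origin on a cart in front of the work surface, level with it; the furniture and walls round the work are solid. World frame = base frame: x ahead of the robot, y to its left, z up, the work surface at z = 0. Lengths are in mm, angles in rad, forces in N, time in s.
With the tool pointing down it reaches from about 275 to 875 mm from the base axis. Payload 12.5 kg.
Tool frame: the origin (TCP) lies on the front face of the gripper's body, between the roots of the fingers; the fingertips stand 73 mm ahead of it and the grasp point (between the pads) lies 54 mm ahead of it; x points along the fingers, z is the direction in which the jaws open and shut, and the axes are right-handed (so a half turn about x gives the same grasp; the last joint's range is limited). The gripper opens to 85 mm and grips with 20 to 120 N. Pads are 22 mm wide; open, the fingers measure 114 mm over their backs; the gripper's body (76 mm by 85 mm) begins 54 mm behind the grasp point. The pads swing forward as they close: fully open they stand 13 mm farther back than shut.
Start: joints at [1.136, 0.351, 1.652, -0, 1.139, -0.085], TCP at [188.459, 516.69, 303.89] pointing down, gripper open.
Joint ranges: [-2.75, 2.75], [-0.79, 2.1], [0.01, 2.65], [-1.57, 4.71], [0.07, 3.14], [-2.87, 2.87]. Speed limits (rad/s): [2.22, 2.22, 2.79, 3.14, 3.14, 3.14].

INTERFACE

Orientations are given as [roll, pitch, yaw] about the fixed x, y, z axes, in that order (R = Rz(yaw) Ry(pitch) Rx(roll)).
In Python, from station import bot gives the robot as it stands. Calls block until the motion is done:
- bot.move_pose(position, orientation): joint-space move of the TCP to a pose.
- bot.move_straight(position, orientation=None, rate=150): straight line of the TCP; orientation=None keeps the orientation; rate is the mean speed in mm/s.
- bot.set_joints(angles): joint-space move.
- bot.let_go() and bot.gripper_close(force=None): open the fingers fully, or close them until they stop; force is the grip in N (None keeps the last).
- bot.pause(seconds).
- bot.inverse_kinematics(position, orientation): joint angles nearest the present ones, or None.
- bot.get_state(): the state.
- bot.camera(name): name is "side" or "top" or "wrist"; returns a dict with "image" (480x640x3 uint8, red, green, blue), "vfov" (degrees; the focal length in pixels is half the picture's height over the tangent of half this angle, whatever the lens; pixels are square), "cx", "cy" (the principal point, pixels), "origin" and "orientation" of the camera in the world. Camera axes: x right, y down, z forward; pixel columns grow to the right and rows downward; lengths in mm; the calibration is good to about 2 mm. The wrist camera is an equidistant fisheye: a pixel r from the principal point sees the ray r / f radians off the axis. A picture is of the moment at which its call begins. There is no depth.
A pose or a line that the arm cannot do raises bot.IKError and nothing moves.
- bot.sign_off(): hands the job in, once; it reports no verdict.
The state is a dict: "t": time; "q": joint angles; "qd": joint speeds; "tau": joint torques, N m; "position": TCP position; "tool_rot": TCP orientation; "wrist_force": force on the tool from outside, world axes, zero at the start; "ft_torque": the same for the moment, N m; "finger_gap": finger opening in mm.
Only numpy, scipy, OpenCV 4.12 (cv2) and the standard library are available. Lean on these libraries where they do the work, as an engineer would, in place of code of your own. Each camera call takes 0.05 s, during which the arm holds its last target. There are 200 camera calls.

TASK

Pick up the copper gas nozzle from the table and hold it in the air in front of the small inspection camera, its narrow mouth (the end away from the brass band) towards the lens and in line with the direction in which the tilted camera looks, the mouth centred on the lens and 80 mm away from the glass. Do not touch the camera or push the other loose parts about, and finish while still holding the nozzle there, steady.

Things in the scene. Friction and masses are not known exactly. Their poses are not given: they have to be found in the camera images.
- gas_nozzle: Copper gas nozzle of a welding torch, round, 68 mm long, lying along its own y axis, 25 mm wide at its middle; the narrow mouth points to +y, the wide tail, with a brass band near it, to -y. Grip it across its middle. Origin on its underside below the middle; its centre line is 12 mm above the origin; z is up as it lies.
- nozzle_mouth (a point): Centre of the nozzle's narrow mouth, on its axis; same axes as the nozzle.
- nozzle_tail (a point): Centre of the nozzle's wide tail end, on its axis, 68 mm behind the mouth; same axes as the nozzle.
- camera_lens (a point): Centre of the inspection camera's front glass. The camera looks along this point's -x axis, out of the glass; +x points back into the camera, y is level and to the left as one faces the lens, z up. The head is tipped 0.1 to 0.5 rad below level, so the lens looks down and towards the robot.
- square_tube: Bystander: dark square steel tube, 35x85x35 mm, lying along its own y; origin under its middle, on the table.
- round_tube: Bystander: dark round steel tube standing on end, 42 mm in diameter, 48 mm tall; origin under its middle.
- stub_plate: Bystander: dark steel plate 104x101x6 mm with a 57 mm round tube stub on it, 57 mm tall over all; origin under its middle.
- camera_stand: Stand that carries the camera, at the back left of the table: 90x100 mm foot plate, post and fork; its pivot is 240 mm above the table. Camera: a grey block 50 mm wide and high with a round black lens barrel, 48 mm across at its front ring, reaching 52 mm in front of the pivot. Origin under the foot; fixed to the table; the lens faces its -x.
- fume_hood: Part of the room: wide grey extraction hood that hangs over the back of the table, right of the camera; its lowest rim is 0.38 m above the table, over x from 0.63 m and y from -0.24 to +0.09 m. Keep the wrist and the arm out from under and clear of it. Fixed; origin at its lowest level, about the middle.

How it is judged:
By the outcome, as a careful person would: the job done as asked, in the order asked, and still so for the second after the job is handed in, while the arm keeps its last pose, push and grip.
It also fails if it takes over 29 s, if anything falls off the work surface, if the arm or the gripper's body presses on something with over 40 N, if the wrist force passes 120 N, or if a joint passes its speed limit or range.

## Working session

There is one attempt and no reset: what is moved stays moved. The work goes in short steps, each a Python script; the robot and the scene stay as the last script left them, time stands still between calls to the robot, and variables do not carry over. Pictures are saved under pics/ and viewed, about 8 in all and at most 12, crops included, and the job is handed in when it is done.

```bash
mkdir -p pics; ls; python3 - <<'E'
from station import bot
import cv2
for n in("side","top","wrist"):
    c=bot.camera(n); cv2.imwrite(f"pics/{n}0.png",c["image"][:,:,::-1]); print(n,c["vfov"],c["cx"],c["cy"],c["origin"],c["orientation"])
print(bot.get_state())
E
```

```text
pics
side 55.39960266512006 320.02572196549653 239.24072379615376 [   1.86021167 -889.85496274  605.53628545] [-1.92888051  0.01523293 -0.64606592]
top 50.39502008498741 304.24952712700804 236.56264233500625 [ 443.26306379  -59.42240393 1359.86699236] [-3.00672718 -0.00884861 -1.56607987]
wrist 65.70646984690485 320.9956106513846 234.09270620382622 [112.42954534 544.32686307 373.94285789] [2.82595799e+00 1.73439120e-03 1.22116977e+00]
{'t': 0.15, 'q': array([ 1.13640337e+00,  3.51112943e-01,  1.65226520e+00, -3.89275690e-05,
        1.13908033e+00, -8.46184656e-02]), 'qd': array([ 0.00019722, -0.00016679, -0.0021511 , -0.00129608,  0.00151842,
       -0.00121323]), 'tau': array([ 7.58119404e-04, -5.06255758e+01, -2.91504586e+01, -1.09580731e-04,
        3.41410479e-03,  7.10062110e-06]), 'position': array([188.39183802, 516.5336991 , 303.48631957]), 'tool_rot': array([ 3.09777043,  1.56992979, -1.96437674]), 'wrist_force': array([-0.68771237,  0.58831739, -0.0571284 ]), 'ft_torque': array([-0.05479927,  0.00864355, -0.02713843]), 'finger_gap': 85.05527049821356}
```

View pics/side0.png

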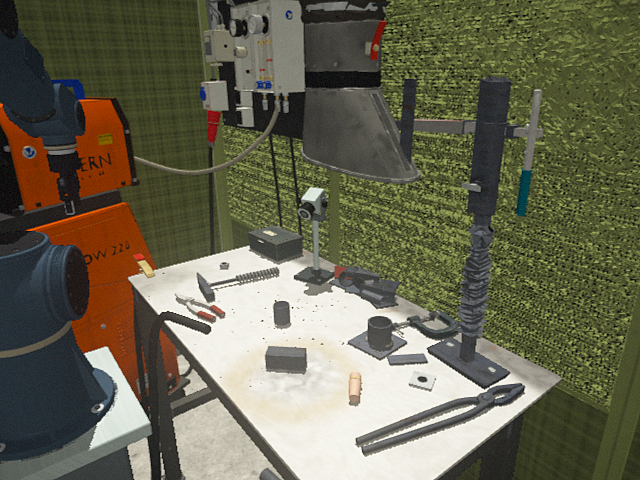

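View pics/top0.png

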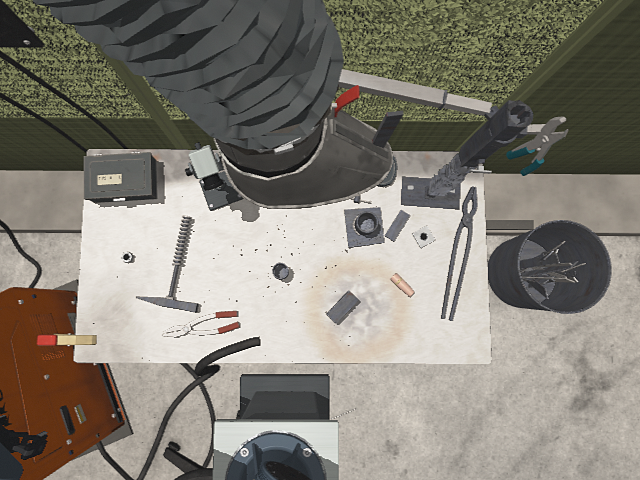

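Side view: the nozzle is at about (354,388), the camera head at (312,200) and its lens at about (306,209). Top view: the nozzle runs from about (393,275) to (411,295), and the camera head is at (205,165), beside the hood.

```bash
cat > h.py <<'E'
import numpy as np, cv2
from scipy.spatial.transform import Rotation as R
from station import bot
def ray(c,u,v,fish=False):
    f=240/np.tan(np.radians(c["vfov"])/2); p=np.array([u-c["cx"],v-c["cy"]])/f
    if fish:
        r=np.linalg.norm(p)+1e-12; d=np.r_[p/r*np.sin(r),np.cos(r)]
    else: d=np.r_[p,1]
    d=R.from_euler("xyz",c["orientation"]).apply(d); return np.array(c["origin"]),d/np.linalg.norm(d)
def proj(c,P,fish=False):
    f=240/np.tan(np.radians(c["vfov"])/2)
    d=R.from_euler("xyz",c["orientation"]).inv().apply(np.atleast_2d(P)-c["origin"])
    if fish:
        n=np.linalg.norm(d[:,:2],axis=1); k=(f*np.arctan2(n,d[:,2])/n)[:,None]
    else: k=f/d[:,2:]
    return d[:,:2]*k+[c["cx"],c["cy"]]
def plane(r,z): return r[0]+r[1]*(z-r[0][2])/r[1][2]
def meet(rs):
    A=sum(np.eye(3)-np.outer(d,d) for o,d in rs); b=sum((np.eye(3)-np.outer(d,d))@o for o,d in rs)
    p=np.linalg.solve(A,b); return p,[round(float(np.linalg.norm(np.cross(p-o,d))),1) for o,d in rs]
def copper(im):
    h=cv2.cvtColor(im,cv2.COLOR_RGB2HSV); m=cv2.inRange(h,(4,70,110),(20,255,255))
    return m
def blob(m,near):
    n,l,s,c=cv2.connectedComponentsWithStats(m)
    i=min((i for i in range(1,n) if s[i,4]>40),key=lambda i:np.hypot(*(c[i]-near)))
    k=np.uint8(l==i); return c[i],s[i],cv2.minAreaRect(np.argwhere(k)[:,::-1].astype(np.float32)),k
def shot(n,tag):
    c=bot.camera(n); cv2.imwrite(f"pics/{tag}.png",c["image"][:,:,::-1]); return c
def crop(im,x,y,w,h,k): return cv2.resize(im[y:y+h,x:x+w],None,fx=k,fy=k,interpolation=cv2.INTER_CUBIC)
E
python3 - <<'E'
from h import *
s=bot.camera("side");t=bot.camera("top")
bs=blob(copper(s["image"]),(354,388));bt=blob(copper(t["image"]),(402,285))
print(bs[:3],bt[:3]); print(meet([ray(s,*bs[0]),ray(t,*bt[0])]),plane(ray(t,*bt[0]),12))
for e in((393,275),(411,295)): print(plane(ray(t,*e),12))
print("cam",meet([ray(s,313,195),ray(t,203,163)]))
a=np.hstack([crop(s["image"],285,175,50,60,6),crop(t["image"],175,135,70,60,6)[:,:]])
b=np.hstack([crop(s["image"],330,365,50,40,6),crop(t["image"],380,265,70,40,6)])
cv2.imwrite("pics/z1.png",np.vstack([a,b])[:,:,::-1][:600])
E
```

```text
(array([354.41558442, 388.77922078]), array([349, 373,  12,  29, 154], dtype=int32), ((354.5, 387.0), (28.0, 11.0), 90.0)) (array([403.        , 284.85507246]), array([395, 274,  19,  22,  69], dtype=int32), ((402.2500305175781, 284.75), (25.45584487915039, 7.77817440032959), 45.0))
(array([ 498.39058568, -331.37381939,    9.50449368]), [1.1, 1.1]) [ 499.22233287 -331.54729758   12.        ]
[ 525.05155604 -305.61751071   12.        ]
[ 472.73403129 -352.06212245   12.        ]
cam (array([756.64234068, 155.88710067, 260.48489846]), [1.3, 1.3])
```

View pics/z1.png

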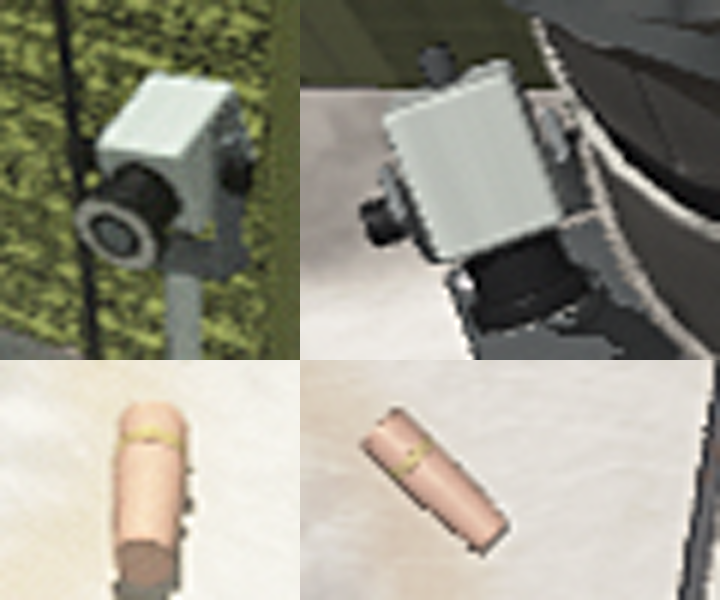

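Zoomed, the brass band is at the nozzle's far-left end, so the mouth points back towards the robot and right. Tail is near (525,-305) and mouth near (472,-352). The lens looks down and along roughly (-0.94,-0.34). Next I'll plan wrist-camera views of the lens.

```bash
python3 - <<'E'
from h import *
c=bot.camera("wrist");s=bot.get_state()
Rt=R.from_euler("xyz",s["tool_rot"]);Rc=R.from_euler("xyz",c["orientation"])
off=Rt.inv().apply(c["origin"]-s["position"]);M=(Rt.inv()*Rc).as_matrix();print(off,M.round(3))
np.savez("wc.npz",off=off,M=M)
L=np.array([706,138,232]);
def look(yaw,pitch,roll,az,el,dist):
    # camera at distance from lens, direction az/el from lens outwards; tool x pointing yaw, pitch below level
    d=np.array([-np.cos(el)*np.cos(az),-np.cos(el)*np.sin(az),np.sin(el)])
    Rw=R.from_euler("ZYX",[yaw,pitch,roll]);p=L+dist*d-Rw.apply(off);return p,Rw
for az in(-.4,0,.35,.7):
  for el in(-.3,0,.3):
   for dist in(230,300):
    for roll in(0,np.pi):
     for pitch in(.2,.5,.8):
      p,Rw=look(az,pitch,roll,az,el,dist); e=Rw.as_euler("xyz")
      q=bot.inverse_kinematics(p,e)
      if q is None: continue
      cc=dict(c,origin=p+Rw.apply(off),orientation=(Rw*R.from_matrix(M)).as_euler("xyz"))
      uv=proj(cc,L,True)[0]
      if 60<uv[0]<580 and 50<uv[1]<430: print(az,el,dist,round(roll,1),pitch,p.round(),uv.round(),np.round(q,2), "dq",np.abs(q-s["q"]).max().round(2))
E
```

```text
[-7.04473591e+01  8.08734512e+01  1.89261078e-02] [[ 0.001 -0.311  0.951]
 [ 0.    -0.951 -0.311]
 [ 1.     0.    -0.001]]
-0.4 -0.3 230 3.1 0.2 [599. 271. 150.] [133. 127.] [ 0.6   0.83  1.78  4.3   1.12 -0.49] dq 4.3
-0.4 -0.3 300 3.1 0.2 [537. 297. 129.] [133. 127.] [ 0.71  0.85  1.85  4.37  1.19 -0.43] dq 4.37
-0.4 0 230 0 0.2 [526. 126. 218.] [397. 118.] [0.4  0.56 2.16 4.06 1.09 2.8 ] dq 4.06
-0.4 0 230 0 0.5 [520. 129. 198.] [510. 127.] [0.38 0.48 2.13 4.26 0.76 2.6 ] dq 4.26
-0.4 0 230 3.1 0.2 [589. 275. 218.] [246. 118.] [ 0.61  0.7   1.81  4.37  1.08 -0.61] dq 4.37
-0.4 0 230 3.1 0.5 [583. 278. 198.] [133. 127.] [ 0.59  0.64  1.79  4.64  0.83 -0.83] dq 4.64
-0.4 0 300 0 0.2 [462. 153. 218.] [397. 118.] [0.54 0.53 2.25 4.18 1.17 2.82] dq 4.18
-0.4 0 300 0 0.5 [455. 156. 198.] [510. 127.] [0.51 0.44 2.23 4.35 0.84 2.64] dq 4.35
-0.4 0 300 3.1 0.2 [525. 302. 218.] [246. 118.] [ 0.73  0.67  1.88  4.45  1.16 -0.58] dq 4.45
-0.4 0 300 3.1 0.5 [518. 305. 198.] [133. 127.] [ 0.71  0.61  1.87  4.7   0.9  -0.78] dq 4.7
-0.4 0.3 230 0 0.2 [536. 122. 286.] [284. 117.] [0.38 0.4  2.13 4
[... 5614 characters left out ...]
14  0.32  2.13  1.79  0.73  0.79] dq 1.79
0.7 0.3 230 3.1 0.8 [523.  90. 249.] [133. 127.] [-0.1   0.29  2.07  1.25  0.55  1.3 ] dq 1.38
0.7 0.3 300 0 0.2 [592. -64. 307.] [284. 117.] [-0.49  0.46  1.94  1.72  1.17 -2.39] dq 2.31
0.7 0.3 300 0 0.5 [586. -69. 287.] [397. 118.] [-0.47  0.41  1.91  1.43  0.95 -2.16] dq 2.08
0.7 0.3 300 0 0.8 [576. -77. 270.] [510. 127.] [-0.42  0.38  1.86  1.03  0.82 -1.83] dq 1.75
0.7 0.3 300 3.1 0.2 [488.  60. 307.] [359. 117.] [-0.31  0.27  2.27  1.93  1.09  0.57] dq 1.93
0.7 0.3 300 3.1 0.5 [482.  55. 287.] [246. 118.] [-0.28  0.2   2.22  1.64  0.82  0.84] dq 1.64
0.7 0.3 300 3.1 0.8 [472.  47. 270.] [133. 127.] [-0.23  0.16  2.17  1.18  0.65  1.29] dq 1.37
```

```bash
python3 - <<'E'
from h import *
import pickle
C={}
t0=bot.get_state()["t"]
for k,q in(("A",[.68,.46,1.82,-1.45,.9,-1.03]),("B",[-.28,.2,2.22,1.64,.82,.84])):
    bot.set_joints(q); bot.pause(.15); C[k]=bot.camera("wrist"); s=bot.get_state(); print(s["t"],s["position"])
C["side"]=bot.camera("side");C["top"]=bot.camera("top")
pickle.dump(C,open("views.pkl","wb"))
ims=[]
for k in"AB":
    u,v=proj(C[k],[730,147,245],True)[0]; x,y=int(np.clip(u-65,0,510)),int(np.clip(v-75,0,330)); print(k,x,y,u,v)
    ims.append(crop(C[k]["image"],x,y,130,150,3))
cv2.imwrite("pics/ab.png",np.hstack(ims)[:,:,::-1])
E
```

```text
2.1667 [531.91012276 298.10621446 287.84761357]
4.975 [483.51568243  55.45244526 288.6002198 ]
A 162 66 227.44395337138462 141.63332558385105
B 160 31 225.65230004358256 106.0049462652388
```

View pics/ab.png

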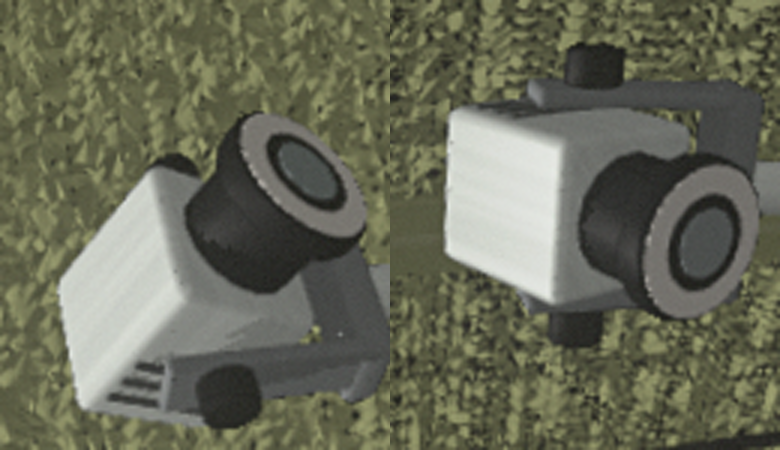

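View A shows the lens ring centred near crop (305,170) and the top-face corners at (153,170), (183,303), (82,406) and (61,290). View B shows the same corners at (565,145), (555,303), (447,252) and (455,108), with the lens near (706,242). I'll refine these numerically and cross-check the axis from the box against the axis from the ring circle.

```bash
cat > lens.py <<'E'
from h import *
import pickle
from scipy.optimize import least_squares
C=pickle.load(open("views.pkl","rb")); o={"A":(162,66,0),"B":(160,31,390)}
px={"A":[(153,170),(183,303),(82,406),(61,290)],"B":[(565,145),(555,303),(447,252),(455,108)]}
lc={"A":(308,168),"B":(706,242)}
full=lambda k,p:np.array([o[k][0]+(p[0]-o[k][2]+.5)/3-.5,o[k][1]+(p[1]+.5)/3-.5])
P=[meet([ray(C[k],*full(k,px[k][i]),True) for k in"AB"]) for i in range(4)]
for n,p in zip(("FR","FL","RL","RR"),P): print(n,p[0].round(1),p[1])
FR,FL,RL,RR=[p[0] for p in P]
print("sides",[np.linalg.norm(a-b).round(1) for a,b in((FR,FL),(FL,RL),(RL,RR),(RR,FR))])
ax=(RL-FL+RR-FR);ax/=np.linalg.norm(ax);ly=(FL-FR+RL-RR);ly/=np.linalg.norm(ly);nz=np.cross(ax,ly)
print("box axis(+x)",ax.round(3),"yaw,tilt",np.arctan2(ax[1],ax[0]),np.arcsin(ax[2]/np.linalg.norm(ax)),"left",ly.round(3))
E_={}
for k in"AB":
    im=C[k]["image"];c=full(k,lc[k]); h=cv2.cvtColor(im,cv2.COLOR_RGB2HSV)
    m=cv2.inRange(h,(0,0,100),(179,45,190)); y,x=np.mgrid[:480,:640]; m[np.hypot(x-c[0],y-c[1])>32]=0
    n,l,s,_=cv2.connectedComponentsWithStats(m); i=1+np.argmax(s[1:,4]); m=np.uint8(l==i)
    cs,hh=cv2.findContours(m,cv2.RETR_CCOMP,cv2.CHAIN_APPROX_NONE)
    out=max(cs,key=cv2.contourArea); inn=[q for q,g in zip(cs,hh[0]) if g[3]>=0]; inn=max(inn,key=cv2.contourArea) if inn else None
    eo=cv2.fitEllipse(cv2.convexHull(out)); ei=cv2.fitEllipse(inn) if inn is not None else None
    print(k,s[i,4],np.round(c,1),"outer",np.round(eo[0],1),np.round(eo[1],1),eo[2],"inner",ei and (np.round(ei[0],1),np.round(ei[1],1)))
    E_[k]=(eo,ei)
for j in(0,1):
    c,e=meet([ray(C[k],*E_[k][j][0],True) for k in"AB"]); print("ring c",c.round(1),e)
    rays=[ray(C[k],*q,True) for k in"AB" for q in cv2.ellipse2Poly(tuple(map(lambda v:int(round(v*16)),E_[k][j][0])),tuple(int(round(v*8)) for v in E_[k][j][1]),int(round(E_[k][j][2])),0,360,10)[:-1]/16]
    def f(v):
        n=np.array([np.cos(v[0])*np.cos(v[1]),np.sin(v[0])*np.cos(v[1]),np.sin(v[1])])
        return [np.linalg.norm(a+d*(n@(v[2:5]-a))/(n@d)-v[2:5])-v[5] for a,d in rays]
    s=least_squares(f,[.35,.3,*c,20]); print("circle yaw,tilt",s.x[:2].round(3),"c",s.x[2:5].round(1),"r",s.x[5].round(1),"rms",np.sqrt(2*s.cost/len(rays)).round(2))
for k,p in(("side",(307,211)),):
    print("lens proj side",proj(C["side"],s.x[2:5]),"top",proj(C["top"],s.x[2:5]))
E
python3 lens.py
```

```text
FR [738.6 125.1 253.4] [0.1, 0.1]
FL [723.9 170.  253.1] [0.4, 0.4]
RL [768.9 185.5 278.1] [0.0, 0.0]
RR [788.2 143.3 277. ] [0.4, 0.4]
sides [np.float64(47.3), np.float64(53.8), np.float64(46.4), np.float64(57.9)]
box axis(+x) [0.848 0.302 0.436] yaw,tilt 0.342674374411565 0.4507295529013281 left [-0.364  0.931  0.008]
A 582 [264.3 121.7] outer [262.7 123.8] [26.  52.1] 133.08871459960938 inner (array([263.6, 123.1]), array([18. , 35.8]))
B 935 [265.  111.3] outer [267.6 109.1] [40.  60.2] 43.701412200927734 inner (array([264.3, 111.3]), array([24.1, 36. ]))
ring c [714.3 138.4 215.7] [1.6, 1.6]
circle yaw,tilt [0.392 0.297] c [714.3 138.9 214.8] r 22.4 rms 2.9
ring c [711.9 139.1 217.4] [0.0, 0.0]
circle yaw,tilt [0.347 0.435] c [711.6 139.1 217.2] r 14.9 rms 0.17
lens proj side [[303.6275161  213.59979126]] top [[213.59714053 186.97094488]]
```

The axis from the box (yaw 0.343, tilt 0.451) and from the inner-ring circle (0.347, 0.435) agree. The lens is at (711.7,139.1,217.3), and the expected height of 240-52·sin(0.44)=217.8 matches. Next I'll check IK for grasp and goal, then hover over the nozzle.

```bash
cat > plan.py <<'E'
from h import *
L=np.array([711.7,139.1,217.3]);yaw,T=.345,.442
n=np.array([np.cos(T)*np.cos(yaw),np.cos(T)*np.sin(yaw),np.sin(T)])
a=np.array([np.sin(T)*np.cos(yaw),np.sin(T)*np.sin(yaw),-np.cos(T)])
def rot(x,y): return R.from_matrix(np.c_[x,y,np.cross(x,y)]).as_euler("xyz")
E
python3 - <<'E'
from plan import *
s=bot.get_state();print(s["q"].round(2))
N=np.array([499,-331.5,12]);m=np.array([-.748,-.664,0]);m/=np.linalg.norm(m);D=np.array([0,0,-1.])
for sg in(1,-1):
    h=bot.inverse_kinematics(N+[0,0,190],rot(D,sg*m)); g=bot.inverse_kinematics(N+[0,0,63],rot(D,sg*m))
    e=bot.inverse_kinematics(L-114*n-63*a,rot(a,sg*n)); print(sg,*[None if v is None else np.round(v,2) for v in(h,g,e)])
E
```

```text
[-0.28  0.2   2.22  1.64  0.82  0.84]
1 None None [0.04 0.42 1.83 0.28 0.49 1.05]
-1 [-0.66  0.56  1.61  0.    0.98  0.18] [-0.66  0.75  1.65 -0.    0.74  0.18] [ 0.04  0.42  1.83  0.28  0.49 -2.09]<sys>:0: UserWarning: Gimbal lock detected. Setting third angle to zero since it is not possible to uniquely determine all angles.
```

```bash
python3 -W ignore - <<'E'
from plan import *
import pickle
N=np.array([499,-331.5,12]);m=np.array([-.748,-.664,0]);m/=np.linalg.norm(m);D=np.array([0,0,-1.])
bot.move_pose(N+[0,0,190],rot(D,-m)); bot.pause(.15)
w=bot.camera("wrist");t=bot.camera("top");s=bot.camera("side");pickle.dump((w,t,s),open("hov.pkl","wb"));print(bot.get_state()["t"])
g=proj(w,N,True)[0];b=blob(copper(w["image"]),g);print(g,b[:3])
x,y=(int(v) for v in g-[130,100]);y=min(max(y,0),280)
print("crop",x,y);cv2.imwrite("pics/hov.png",crop(w["image"],x,y,260,200,3)[:,:,::-1])
E
```

```text
6.9667
[322.89154277 226.8022948 ] (array([317.44981413, 208.3605948 ]), array([302, 202,  32,  13, 269], dtype=int32), ((317.68365478515625, 208.7544403076172), (11.574307441711426, 31.46348762512207), 86.18592071533203))
crop 192 126
```

View pics/hov.png

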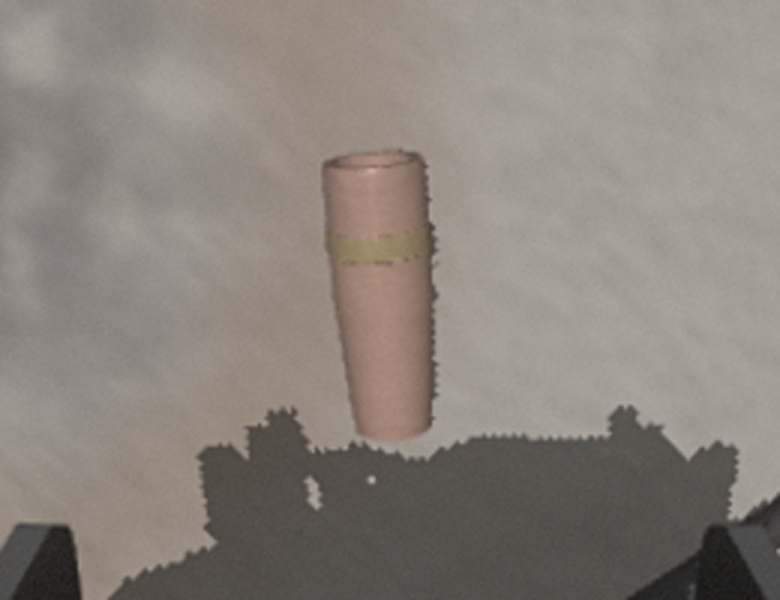

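The hover view is clear. The tail end is centred near crop (374,160), the band near (380,248) and the mouth end near (394,427). Casting these now.

```bash
python3 - <<'E'
from plan import *
import pickle
w,t,s=pickle.load(open("hov.pkl","rb"))
F=lambda p:(192+(p[0]+.5)/3-.5,126+(p[1]+.5)/3-.5)
rt,rm=[ray(w,*F(p),True) for p in((374.5,160),(394,427))]
for z in(10,12,14):
    a_,b_=plane(rt,z),plane(rm,z);d=b_-a_;print(z,a_.round(1),b_.round(1),np.linalg.norm(d).round(1),"mid",((a_+b_)/2).round(1),"ang",np.arctan2(d[1],d[0]).round(3))
print("mouth tri side",meet([rm,ray(s,354.5-.4,399.2-.4)]))
print("mouth tri top",meet([rm,ray(t,380+488/6-.4,265+(535-360)/6-.4)]))
print("tail tri top",meet([rt,ray(t,380+380/6-.4,265+(425-360)/6-.4)]))
E
```

```text
10 [ 522.2 -304.7   10. ] [ 473.9 -354.    10. ] 69.0 mid [ 498.1 -329.4   10. ] ang -2.346
12 [ 522.5 -304.5   12. ] [ 474.6 -353.4   12. ] 68.4 mid [ 498.5 -329.    12. ] ang -2.346
14 [ 522.7 -304.3   14. ] [ 475.2 -352.8   14. ] 67.9 mid [ 499.  -328.6   14. ] ang -2.346
mouth tri side (array([ 475.13584908, -354.0672191 ,   11.7758878 ]), [0.9, 0.9])
mouth tri top (array([ 479.16578557, -404.47540676,   58.07925052]), [62.1, 62.1])
tail tri top (array([ 535.36992015, -304.9924854 ,  353.20261412]), [47.9, 47.9])
```

Mouth height is 11.8 and the length comes out at 68.4, both consistent. Grasping.

```bash
python3 -W ignore - <<'E'
from plan import *
import pickle
an=-2.346;m=np.array([np.cos(an),np.sin(an),0]);D=np.array([0,0,-1.]);N=np.array([498.6,-329.,0]);o=rot(D,-m)
bot.move_pose(N+[0,0,120],o)
bot.move_straight(N+[0,0,75],o,rate=80)
print(bot.get_state()["wrist_force"])
bot.gripper_close(50); bot.pause(.2); s=bot.get_state();print(s["t"],s["finger_gap"],s["wrist_force"],s["position"])
bot.move_straight(N+[0,0,230],rate=180); s=bot.get_state();print(s["t"],s["finger_gap"],s["wrist_force"],s["position"])
e=L-114*n-63*a; q=bot.inverse_kinematics(e,rot(a,-n));print(e,np.round(q,2))
w=bot.camera("wrist");pickle.dump((w,bot.get_state()),open("held.pkl","wb"))
cv2.imwrite("pics/held.png",crop(w["image"],190,120,260,200,3)[:,:,::-1])
E
```

```text
[-0.42966611  0.22220419  0.30520958]
8.8917 23.35836340240672 [-1.11707805 -0.24063324  5.50107   ] [ 498.76237392 -329.13050796   75.34669902]
9.9 23.562415202144198 [ 0.36186732 -0.55357013 -1.09043304] [ 498.19506051 -328.70795797  228.82009574]
[589.3672488   95.13696828 225.4822873 ] [ 0.04  0.42  1.83  0.28  0.49 -2.09]
```

View pics/held.png

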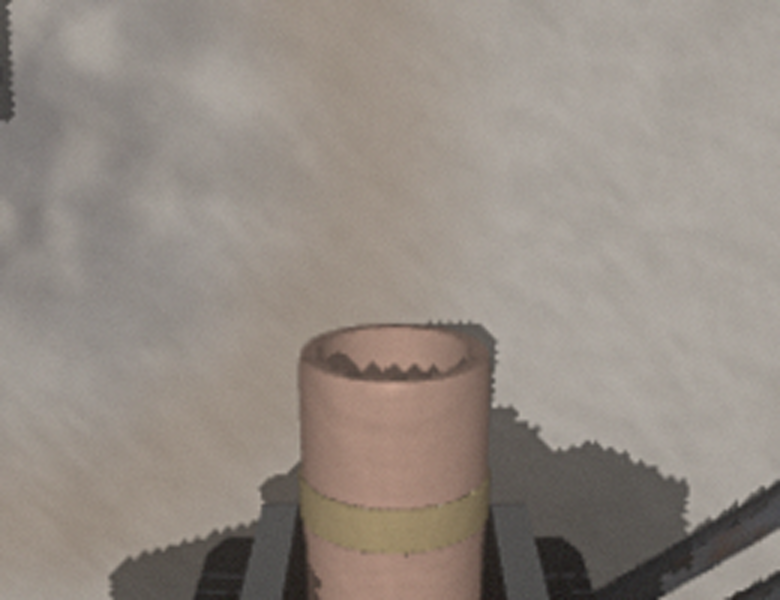

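The nozzle is held square between the pads, with the tail ellipse at about crop (396,352). Moving to a point 60 mm short of the goal, then straight in.

```bash
python3 -W ignore - <<'E'
from plan import *
import pickle
e=L-114*n-63*a;o=rot(a,-n)
bot.move_pose(e-60*n,o); bot.move_straight(e,o,rate=100); bot.pause(.5)
s=bot.get_state();print(s["t"],s["position"]-e,s["q"].round(2),s["finger_gap"],s["wrist_force"])
S=bot.camera("side");t=bot.camera("top");w=bot.camera("wrist");pickle.dump((S,t,w,s),open("goal.pkl","wb"))
M,Tl=L-80*n,L-148*n
for c in(S,t): print(proj(c,[M,Tl,L]).round(1))
print(proj(w,[M,Tl,L],True).round(1))
a_=crop(S["image"],255,190,70,75,6); b_=crop(t["image"],190,150,60,75,6)
cv2.imwrite("pics/goal.png",np.hstack([a_,b_])[:,:,::-1])
E
```

```text
13.2167 [-0.04836027 -0.03053596 -0.00187613] [ 0.04  0.42  1.83  0.28  0.49 -2.09] 23.557020260698067 [-0.24819076  0.09543809 -1.33772632]
[[288.9 232.1]
 [275.5 249. ]
 [303.7 213.5]]
[[225.7 218.9]
 [235.6 245. ]
 [213.6 186.9]]
[[319.2 379.5]
 [318.9 240.6]
 [319.5 476.5]]
```

View pics/goal.png

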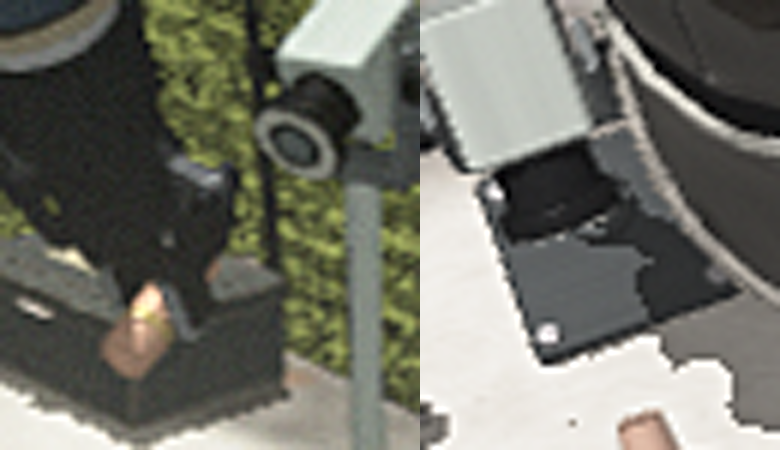

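Side view: the tail is at (276.2,248.8), predicted (275.5,249.0). Top view: the mouth is at about (226.3,219.3), predicted (225.7,218.9). Checking the held tail in 3D to rule out a pitch or slip in the grip.

```bash
python3 - <<'E'
from plan import *
import pickle
S,t,w,s=pickle.load(open("goal.pkl","rb"));up=-a
lat=np.cross(up,n)
hw,hs=pickle.load(open("held.pkl","rb"))
def rel(p,ref): d=p-ref; return "along",(d@n).round(1),"left",(d@lat).round(1),"up",(d@up).round(1)
Tl=L-148*n;M=L-80*n
p,e=meet([ray(w,321.7,237,True),ray(S,276.2,248.8)]);print("tail",rel(p,Tl),e)
r=ray(t,226.3,219.3);p=r[0]+r[1]*((M-r[0])@up)/(r[1]@up);print("mouth (top ray at axis height)",rel(p,M))
# grip-image tail: ray at the along-position implied
r=ray(w,321.7,237,True);p=r[0]+r[1]*((Tl-r[0])@n)/(r[1]@n) if abs(r[1]@n)>.05 else r[0]*0;print("tail ray on tail plane",rel(p,Tl))
im=w["image"];cv2.imwrite("pics/gw.png",np.hstack([crop(im,250,190,140,170,3),crop(S["image"],265,215,40,51,10)])[:,:,::-1])
E
```

```text
tail ('along', np.float64(0.7), 'left', np.float64(0.4), 'up', np.float64(-1.7)) [1.7, 1.7]
mouth (top ray at axis height) ('along', np.float64(-1.5), 'left', np.float64(-1.0), 'up', np.float64(-0.0))
tail ray on tail plane ('along', np.float64(-0.0), 'left', np.float64(1.1), 'up', np.float64(-4.3))
```

View pics/gw.png

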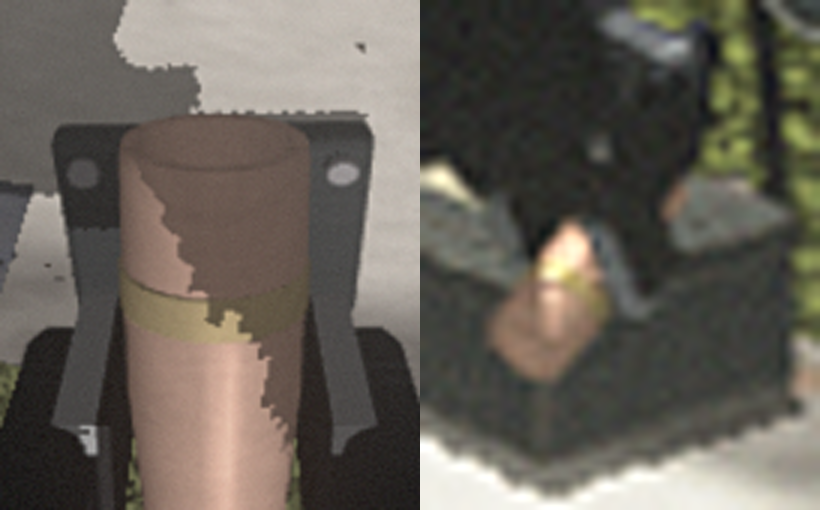

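The two estimates leave a few millimetres of ambiguity in tail height, i.e. a possible pitch in the grip. The clock allows one broadside look with the side camera, so I'll do that.

```bash
python3 -W ignore - <<'E'
from plan import *
import pickle
S=bot.camera("side");D=np.array([0,0,-1.]);best=None
e=L-114*n-63*a
bot.move_straight(e-50*n,rate=130)
q0=bot.get_state()["q"]
for P in([300,-470,300],[330,-430,300],[400,-350,280]):
  P=np.array(P,float);v=S["origin"]-P;v[2]=0;v/=np.linalg.norm(v)
  for sg in(1,-1):
    y=sg*np.cross(v,[0,0,1.]);q=bot.inverse_kinematics(P,rot(D,y))
    if q is None: continue
    c=np.abs(q-q0).max();print(P,sg,q.round(2),c.round(2),proj(S,P+[0,0,-63]).round())
    if best is None or c<best[0]-.3: best=(c,q,P)
bot.set_joints(best[1]);bot.pause(.3)
c=bot.camera("side");s=bot.get_state();print(s["t"],s["finger_gap"],s["position"])
Rt=R.from_euler("xyz",s["tool_rot"]);tl=s["position"]+Rt.apply([63,34,0]);mo=s["position"]+Rt.apply([63,-34,0])
uv=proj(c,[tl,mo]);x,y=(uv.mean(0)-[50,40]).astype(int);print("pred tail,mouth",uv.round(1),"crop",x,y,((uv-[x,y]+.5)*8-.5).round())
pickle.dump((c,s),open("bs.pkl","wb"));cv2.imwrite("pics/bs.png",crop(c["image"],x,y,100,75,8)[:,:,::-1])
E
```

```text
[ 300. -470.  300.] 1 [-1.09  0.37  1.64  0.    1.14 -2.04] 1.1 [[313. 363.]]
[ 300. -470.  300.] -1 [-1.09  0.37  1.64 -0.    1.14  1.1 ] 3.31 [[313. 363.]]
[ 330. -430.  300.] 1 [-1.    0.34  1.68  0.    1.12 -1.95] 1.01 [[314. 342.]]
[ 330. -430.  300.] -1 [-1.    0.34  1.68  0.    1.12  1.19] 3.39 [[314. 342.]]
[ 400. -350.  280.] 1 [-0.81  0.34  1.73  0.    1.07 -1.74] 0.82 [[319. 316.]]
[ 400. -350.  280.] -1 [-0.81  0.34  1.73  0.    1.07  1.4 ] 3.61 [[319. 316.]]
16.5333 23.2294172845811 [ 300.14029584 -469.89249173  299.95997587]
pred tail,mouth [[287.8 363.3]
 [338.6 361.8]] crop 263 322 [[202. 334.]
 [609. 322.]]
```

View pics/bs.png

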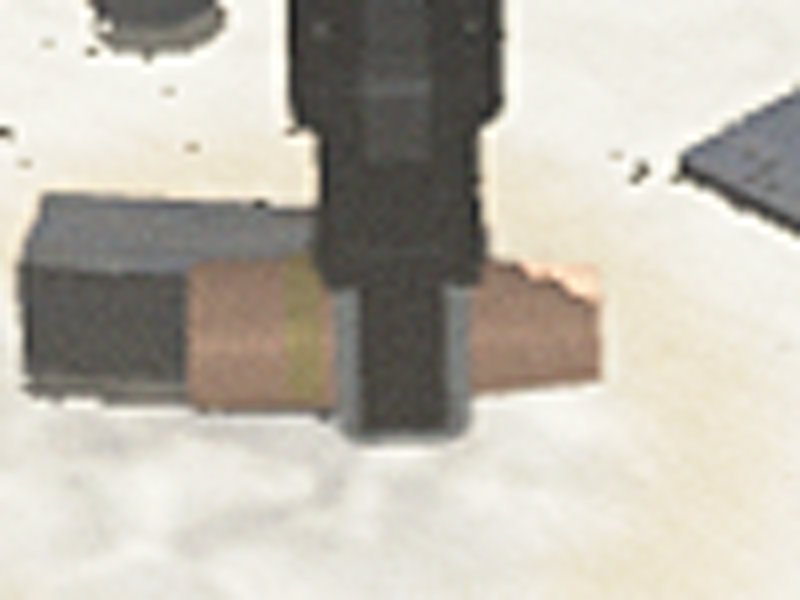

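Broadside the nozzle lies level: tail centre (189,335) and mouth centre (600,323), against predictions of (202,334) and (609,322). So there is no pitch and the height is right. It sits about 1.5 mm towards the tail, which agrees with the top view, so I'll go back with +1.5 mm along the axis.

```bash
python3 -W ignore - <<'E'
from plan import *
e=L-112.5*n-63*a;o=rot(a,-n)
bot.move_pose(e-50*n,o); bot.move_straight(e,o,rate=80); bot.pause(.6)
s=bot.get_state();print(s["t"],(s["position"]-e).round(2),s["q"].round(2),s["finger_gap"],s["wrist_force"],np.abs(s["qd"]).max())
S=bot.camera("side");t=bot.camera("top")
M,Tl=L-80*n,L-148*n
for c in(S,t): print(proj(c,[M,Tl,L]).round(1))
cv2.imwrite("pics/fin.png",np.hstack([crop(S["image"],255,190,70,75,6),crop(t["image"],190,175,60,75,6)])[:,:,::-1])
E
```

```text
20.15 [-0.    0.   -0.02] [ 0.04  0.42  1.82  0.27  0.49 -2.09] 23.3299965992265 [-0.49687879  0.69827576 -1.38565934] 0.0017769645559536761
[[288.9 232.1]
 [275.5 249. ]
 [303.7 213.5]]
[[225.7 218.9]
 [235.6 245. ]
 [213.6 186.9]]
```

View pics/fin.png

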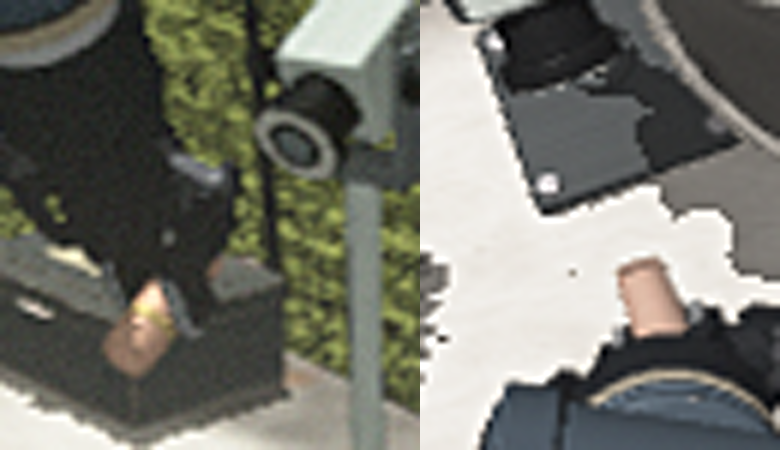

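The nozzle is held in front of the lens with its mouth towards the glass. In the top view the mouth is near (226.2,219), predicted (225.7,218.9). The arm is steady and clear of the camera and the hood, so I'm handing in.

```bash
python3 -c "
from station import bot
bot.sign_off();print(bot.get_state()['t'])"
```

```text
the job is handed in; nothing more can be done
the job is handed in; nothing more can be done
```

The nozzle is held in front of the inspection camera, with its mouth towards the lens and about 80 mm from the glass. I handed in at about 20.2 s of the 29 s allowed; no verdict is reported.

**Lens:** It was measured from two wrist views at (711.7, 139.1, 217.3) mm. The edges of the camera block and the lens ring gave the same axis to about 0.016 rad. I used yaw 0.345 and tilt 0.442. The height matches the given pivot height to within 1 mm.

**Grasp:** I gripped the nozzle across its middle at 50 N. A broadside look showed no tilt in the grip, with the nozzle sitting about 1.5 mm towards its tail. I corrected for that in the final pose.

**Last checks:**
- The arm is within 0.02 mm of its target, nearly still, and the finger gap is steady at 23.3 mm.
- In the top view the mouth is within about 1 px (2 to 3 mm) of where it should be.
- I found no sign of contact with the camera, the hood or the other loose parts.

**Disagreement:** A wrist-camera estimate put the tail 2 to 4 mm low. The broadside view did not bear this out, so I did not act on it.

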